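# Lock the centrifuge rotor with the pin spanner

## Robot

A 6-joint arm with a two-finger parallel gripper is mounted at the origin on the work surface. World frame = base frame: x ahead of the robot, y to its left, z up, the work surface at z = 0. Lengths are in mm, angles in rad, forces in N, time in s.
With the tool pointing down it reaches from about 350 to 875 mm from the base axis. Payload 4.2 kg.
Tool frame: the origin (TCP) lies at the very end of the fingers, on their centre line; the grasp point (between the pads) lies 19 mm behind it; z points along the fingers, y is the line along which they close (so a half turn about z gives the same grasp; the last joint's range is limited). The gripper opens to 85 mm and grips with 20 to 120 N. Pads are 22 mm wide; open, the fingers measure 114 mm over their backs; the gripper's body (76 mm by 85 mm) begins 54 mm behind the grasp point. The pads swing forward as they close: fully open they stand 13 mm farther back than shut.
Start: joints at [1.546, 0.385, 0.008, 0, -1.194, -0.259], TCP at [174.971, 599.987, 231.312] pointing down, gripper open.
Joint ranges: [-3.14, 3.14], [-1.21, 2.06], [-1.07, 1.41], [-3.16, 2.05], [-2.99, -0.16], [-3.1, 3.1]. Speed limits (rad/s): [2.79, 2.79, 3.14, 3.14, 3.14, 3.14].

## Interface

Orientations are given as a unit quaternion [x, y, z, w].
In Python, from bench import arm, optics gives the robot as it stands. The module is installed in compiled form; this text tells all that it offers.
- The arm moves only by the tool step_arm, never from a script. Its argument "motion" is a list of rows, each an object with "dr": the turn, a rotation vector about the tool's x, y, z in units of 8 degrees (1.0 is 8 degrees), a list of three; "slide": the shift along the tool's x, y, z in mm, a list of three; "jaw": the finger opening in mm, from 0 to 85.4. A call has exactly 8 rows; each row is the pose to reach, as a shift and turn from the pose commanded when the call began, along the tool's axes at that moment; what a row does not reach only later rows make up. A row lasts 1/8 s, in which the tool goes at most 62.5 mm and 10.7 degrees, less where a joint would pass 70% of its speed; a pose out of reach is approached as far as the arm can. A call with a gripper value outside its range is refused whole. The fingers move at their own pace and stop on an object; the grip force is fixed at half the most. Time passes only in rows, so rows that repeat a pose let the fingers close, or fill a call up. It gives the time, the measured TCP pose, the force, the opening and the grip force at its end, in the units of the state.
- arm.read_state(): the state, without advancing time (a new reading comes with each control period).
- optics.get_image(name): name is "scene" or "top"; returns the picture (480x640x3 uint8, blue, green, red); there is no depth.
- optics.camera_info(name): a dict with "camera_matrix" (3x3 intrinsics, pixels), "view" (4x4, takes a point from world to camera coordinates). Camera axes: x right, y up, looking along -z (the intrinsics and any distortion apply to the point x, -y, -z); pixel columns grow to the right and rows downward; lengths in mm; the calibration is good to about 2 mm. A picture is of the moment at which its call begins. camera_info takes no time and is no camera call.
- arm.job_done(): hands the job in; it is judged then, once.
The state is a dict: "clock": time; "joints": joint angles; "joint_vel": joint speeds; "joint_efforts": joint torques, N m; "position": TCP position; "ee_rot": TCP orientation; "contact_force": force on the tool from outside, world axes, zero at the start; "wrist_torque": the same for the moment, N m; "gripper_width": finger opening in mm; "grasp_force": force on a finger pad.
Only numpy, scipy, OpenCV 4.12 (cv2) and the standard library are available. Lean on these libraries where they do the work, as an engineer would, in place of code of your own. Each camera call takes 0.05 s, during which the arm holds its last target. There are 200 camera calls.

## Task

Take the red-handled pin spanner out of its blue cup, seat both its pins fully in holes of the steel lock ring on the rotor, and turn the ring clockwise (seen from above) with the spanner until it comes up against its stop, fully down on the rotor. Then lift the spanner off, stand it upright back in the blue cup and let go. Work gently: never lean or wrench hard on the ring (35 N at most), do not touch the ring or rotor with the fingers, and leave everything else on the bench where it is.

Things in the scene. Friction and masses are not known exactly. Their poses are not given: they have to be found in the camera images.
- spanner: Two-pin spanner with T-handle, upright, 0.18-0.28 kg. Origin on its axis at the underside of the foot plate, z up. Foot plate 62 (x) x 18 (y) x 8 mm, z 0 to 8. Two steel pins, 6 mm diameter, 8 mm long, bevelled tips, point down at x = +22 and -22 mm (z 0 to -8). Stem 13 mm diameter, z 7 to 39. Starts in the blue cup at any yaw; the same after half a turn.
- spanner_grip (a point): Middle of the spanner's red handle bar, on its axis 50 mm above the spanner's origin; axes as the spanner. Bar 60 mm along x (in line with the two pins), 14 mm thick in y, 24 mm high (38 to 62 mm above the origin): grip it from above across its 14 mm.
- tool_cup: Blue round open cup fixed to the bench; origin at the centre of its underside, z up. Outer diameter 80 mm, inside 72 mm, rim 22 mm high; in the middle a round pedestal, 32 mm diameter, top 14 mm above the bench. Stored, the spanner's foot plate rests on the pedestal (spanner origin at z = 14 mm), pins hanging in the groove around it; any yaw.
- rotor_stand: Dark metal centrifuge rotor on a round aluminium base, fixed to the bench; origin at the centre of its underside, z up along the rotor's axis; its yaw says nothing about the holes. 164 mm diameter at 36 mm height, a cone from there up to a flat shoulder of 92 mm diameter at z = 70 mm, on which the lock ring comes to lie.
- ring_top (a point): Centre of the steel lock ring's top face; sinks with the ring, does not turn with it. Ring 68 mm outer diameter, 12 mm thick; six round through holes, 10 mm diameter, 60 degrees apart on a 22 mm radius circle, so the spanner fits every 60 degrees. The holes' angle is not reported: seen from above as dark spots, or found by sliding the pins lightly round on the face until they drop in.
- ring_home (a point): Fixed point 82 mm above the stand's underside, where ring_top is once the ring is at its hard stop, fully down. A ramp sinks the ring 6 mm per rad of clockwise turn (from above): follow it down. At the start 0.6 to 0.95 rad (3.6 to 5.7 mm) remain. Turning takes about 0.15 N m, rising by 0.1 N m or more per degree at the stop: halt by 0.4 N m. Pressing does not turn it; it stays where left.
- jar: Bystander: small amber glass jar, 42 mm across, 55 tall; loose, origin at the centre of its underside. Leave it alone.
- spare_ring: Bystander: spare steel ring, flat, 68 mm across, 12 high, no pin holes; loose, origin at the centre of its underside. Leave it alone.
- tube_rack: Bystander: white rack of capped tubes, 70 x 240 mm, 76 tall; loose, origin at the centre of its underside. Leave it alone.
- wash_bottle: Bystander: white bottle with a green cap, 60 mm across, 150 tall; loose, origin at the centre of its underside. Leave it alone.
- glove_box: Bystander: carton with an orange band, 120 x 230 x 75 mm; loose, origin at the centre of its underside. Leave it alone.
- mug: Bystander: white mug, 80 mm across, 90 tall; loose, origin at the centre of its underside. Leave it alone.
Mind the look-alikes: they are no part of the job. What is shaped like the spanner but orange or yellow is not meant.

How it is judged (in metres and radians):
On the way, in this order (a step that is already met when the one before it is completed fails the run):
1. both pins are in ring holes, foot plate within 4 mm of the ring's face, centred within 4 mm (z of spanner in the frame of ring_top below 0.004 m and horizontal distance between spanner and ring_top below 0.004 m and angle between spanner's own z axis and vertical below 0.1 rad), for 0.2 s.
2. with the pins still in the holes, the ring has been turned to its stop (its top at most 0.6 mm above the fully-down height of 82 mm) (z of ring_top in the frame of ring_home below 0.0006 m and z of spanner in the frame of ring_top below 0.006 m and horizontal distance between spanner and ring_top below 0.004 m and angle between spanner's own z axis and vertical below 0.1 rad), for 0.2 s.
At the end, for the whole second after the job is handed in: The ring is fully down (top within 0.6 mm of 82 mm above the stand's underside), and the spanner stands upright (within 7 degrees) at rest in the blue cup, within 8 mm of its centre, its foot plate on the pedestal (14 mm, within 3 mm), released (z of ring_top in the frame of ring_home below 0.0006 m and horizontal distance between spanner and tool_cup below 0.008 m and z of spanner in the frame of tool_cup between 0.011 and 0.017 m and angle between spanner's own z axis and vertical below 0.12 rad and linear speed of spanner below 0.02 m/s); the robot touches nothing.
It fails at once if the spanner bears on the ring or rotor with more than 35 N (contact force between spanner and rotor_stand above 35 N).
It fails at once if the fingers push on the ring or rotor (contact force between the fingers and rotor_stand above 2 N).
It fails at once if a bystander is moved more than 20 mm (distance of any of jar, spare_ring, tube_rack, wash_bottle, glove_box, mug from where it was at the start of the episode above 0.02 m).
It also fails if it takes over 72 s, if anything falls off the work surface, if the arm or the gripper's body presses on something with over 40 N, if the wrist force passes 120 N, or if a joint passes its speed limit or range.

## Working session

There is one attempt and no reset: what is moved stays moved. The work goes in short steps, Python scripts to look and compute and a tool call to move; the robot and the scene stay as the last step left them, time stands still between calls to the robot, and variables do not carry over. Pictures are saved under pics/ and viewed, at most 10 in all, crops included, and the job is handed in when it is done.

Besides the shell and the picture viewer there is one more tool, called after "Emit:" in YAML: its name, and indented under it one key for each argument. step_arm: Moves the arm, as the interface text tells. Its arguments: {"type":"object","properties":{"motion":{"type":"array","items":{"type":"object","properties":{"dr":{"type":"array","items":{"type":"number"}},"slide":{"type":"array","items":{"type":"number"}},"jaw":{"type":"number"}}}}},"required":["motion"]}

```bash
mkdir -p pics; python3 - <<'E'
from bench import arm, optics
import cv2,json
s=arm.read_state()
print({k:(v if not hasattr(v,'tolist') else v.tolist()) for k,v in s.items()})
for n in("scene","top"):
    cv2.imwrite(f"pics/{n}0.png",optics.get_image(n)); c=optics.camera_info(n); print(n,c)
E
```

```text
{'clock': 0.0, 'joints': [1.545600159712141, 0.3855565838478018, 0.006622991802739782, -0.000485240341380708, -1.1940013822700093, -0.2585811820470544], 'joint_vel': [0.0012514040680127647, -7.085249290373644e-05, -0.000941184495414628, -0.0011498749850600016, -0.002821523524531971, -0.0004054228472534671], 'joint_efforts': [-0.00048178158976952545, -39.22842621803284, 18.840399384498596, 4.1860999166965485, -0.004563957190839574, 3.5595358127693544e-06], 'position': [174.8232067733443, 599.442597326916, 230.22250123416887], 'ee_rot': [0.9899374255479393, -0.14150158725066497, -9.947179469143378e-05, 0.001088306217371007], 'contact_force': [-0.18750979433094703, -0.025491904101055934, -0.3793754914607949], 'wrist_torque': [0.013073060828993762, 0.016068646056269016, -0.040033680512863976], 'grasp_force': 0.0, 'gripper_width': 85.45991302341335}
scene {'camera_matrix': array([[543.74060114,   0.        , 310.91487531],
       [  0.        , 543.74060114, 238.45501161],
       [  0.        ,   0.        ,   1.        ]]), 'view': array([[ 3.64642729e-01,  9.31037685e-01, -1.43006908e-02,
        -1.98992546e+02],
       [-6.21264826e-01,  2.54702092e-01,  7.41051186e-01,
         3.26172248e+02],
       [ 6.93588997e-01, -2.61334411e-01,  6.71296231e-01,
        -1.84808870e+03],
       [ 0.00000000e+00,  0.00000000e+00,  0.00000000e+00,
         1.00000000e+00]])}
top {'camera_matrix': array([[433.67512755,   0.        , 316.90984638],
       [  0.        , 433.67512755, 243.23886967],
       [  0.        ,   0.        ,   1.        ]]), 'view': array([[ 6.12224374e-02, -9.98118823e-01,  3.26012602e-03,
        -4.29163920e+01],
       [ 9.69393538e-01,  6.02378878e-02,  2.38007489e-01,
        -5.90231662e+02],
       [-2.37756138e-01, -1.14110535e-02,  9.71257848e-01,
        -1.10980768e+03],
       [ 0.00000000e+00,  0.00000000e+00,  0.00000000e+00,
         1.00000000e+00]])}
```

View pics/top0.png

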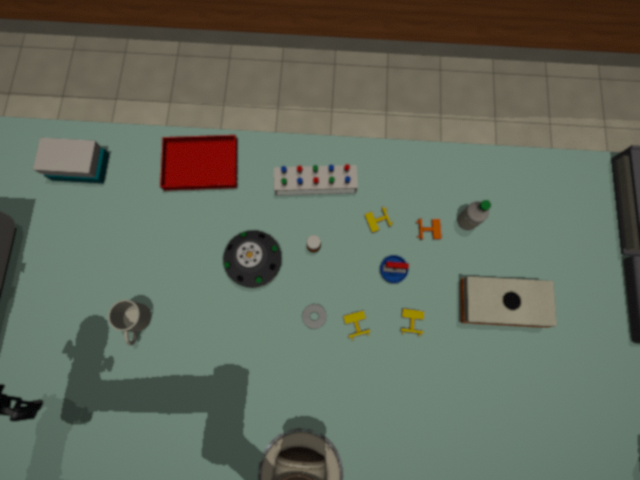

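View pics/scene0.png

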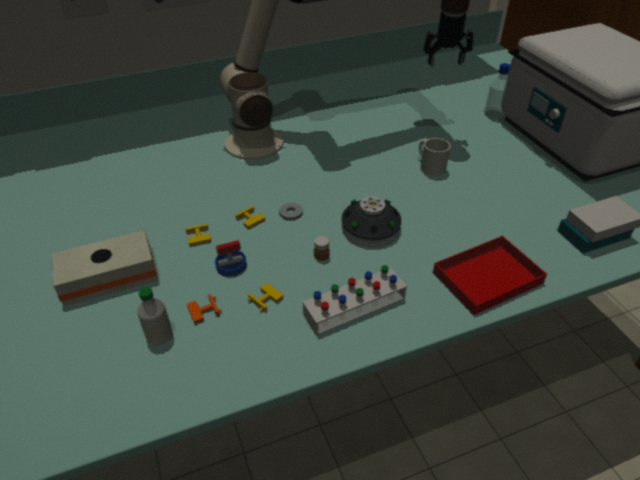

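The top view shows the blue cup near (394,269) with the red bar on it, and the rotor near (252,258) with its ring near (250,254). The scene view shows the cup near (231,261) and the ring near (372,205). Yellow and orange look-alikes lie around the cup.

```bash
cat > h.py <<'E'
import numpy as np, cv2
from bench import arm, optics
def ray(n,uv):
    c=optics.camera_info(n);K=c["camera_matrix"];V=c["view"];R=V[:3,:3]
    p=np.linalg.inv(K)@np.array([uv[0],uv[1],1.0]); d=R.T@np.array([p[0],-p[1],-p[2]])
    return -R.T@V[:3,3], d/np.linalg.norm(d)
def onz(n,uv,z):
    o,d=ray(n,uv); return o+d*(z-o[2])/d[2]
def proj(n,P):
    c=optics.camera_info(n);q=c["view"][:3,:3]@np.asarray(P,float)+c["view"][:3,3]
    p=c["camera_matrix"]@np.array([q[0],-q[1],-q[2]]);return p[:2]/p[2]
def tri(uv1,uv2):
    A=[];b=[]
    for n,uv in(("top",uv1),("scene",uv2)):
        o,d=ray(n,uv);M=np.eye(3)-np.outer(d,d);A.append(M);b.append(M@o)
    return np.linalg.lstsq(np.vstack(A),np.hstack(b),rcond=None)[0]
def img(n,k=5): return np.mean([optics.get_image(n).astype(float) for _ in range(k)],0).astype(np.uint8)
def mask(im,col):
    h=cv2.cvtColor(im,cv2.COLOR_BGR2HSV);H,S,V=cv2.split(h)
    m={'red':((H<6)|(H>174))&(S>150)&(V>60),'blue':(H>100)&(H<130)&(S>120)&(V>30)}[col]
    return m.astype(np.uint8)
def blobs(m,box):
    x0,y0,x1,y1=box;z=np.zeros_like(m);z[y0:y1,x0:x1]=m[y0:y1,x0:x1]
    return max(cv2.findContours(z,cv2.RETR_EXTERNAL,cv2.CHAIN_APPROX_NONE)[0],key=cv2.contourArea)
E
python3 - <<'E'
from h import *
np.set_printoptions(precision=1,suppress=True)
B={'top':(370,245,420,290),'scene':(205,230,260,285)}
cr=[]
for n in B:
    im=img(n); cv2.imwrite(f"pics/{n}_avg.png",im)
    for c in('red','blue'):
        k=blobs(mask(im,c),B[n]); print(n,c,cv2.contourArea(k),cv2.minAreaRect(k),cv2.boundingRect(k))
        if c=='red':
            pts=np.argwhere(cv2.drawContours(np.zeros(im.shape[:2],np.uint8),[k],-1,1,-1))[:,::-1]
            m=pts.mean(0); print('red centroid',m,onz(n,m,70))
        else:
            e=cv2.fitEllipse(cv2.convexHull(k));print('ell',e,onz(n,e[0],22),onz(n,e[0],11))
    for b in(B[n],{'top':(225,230,275,275),'scene':(345,180,400,225)}[n]):
        cr.append(cv2.resize(im[b[1]:b[3],b[0]:b[2]],(390,290),interpolation=cv2.INTER_CUBIC))
cv2.imwrite("pics/crops.png",np.clip(1.8*np.vstack([np.hstack(cr[:2]),np.hstack(cr[2:])]).astype(float),0,255))
E
```

```text
top red 88.0 ((396.52435302734375, 265.1349792480469), (21.15304183959961, 5.255001544952393), 3.814074993133545) (386, 262, 22, 7)
red centroid [396.9 265.2] [ 544.7 -225.3   70. ]
top blue 269.5 ((392.561767578125, 269.1011047363281), (27.13304901123047, 24.88445281982422), 77.00537872314453) (380, 256, 27, 27)
ell ((393.4307556152344, 268.69512939453125), (26.65473175048828, 27.345781326293945), 161.02438354492188) [ 543.8 -224.4   22. ] [ 546.  -226.3   11. ]
scene red 57.0 ((227.52943420410156, 244.61764526367188), (3.395498752593994, 22.070741653442383), 75.96376037597656) (217, 241, 22, 8)
red centroid [227.6 244.6] [ 542.1 -222.5   70. ]
scene blue 315.0 ((231.11767578125, 263.9705810546875), (22.313274383544922, 30.316951751708984), 75.96376037597656) (215, 251, 31, 25)
ell ((230.3363800048828, 262.3543395996094), (25.953346252441406, 31.244550704956055), 78.67790985107422) [ 557.2 -225.1   22. ] [ 545.9 -223.3   11. ][ WARN:0@8.022] global loadsave.cpp:1063 imwrite_ Unsupported depth image for selected encoder is fallbacked to CV_8U.
```

View pics/crops.png

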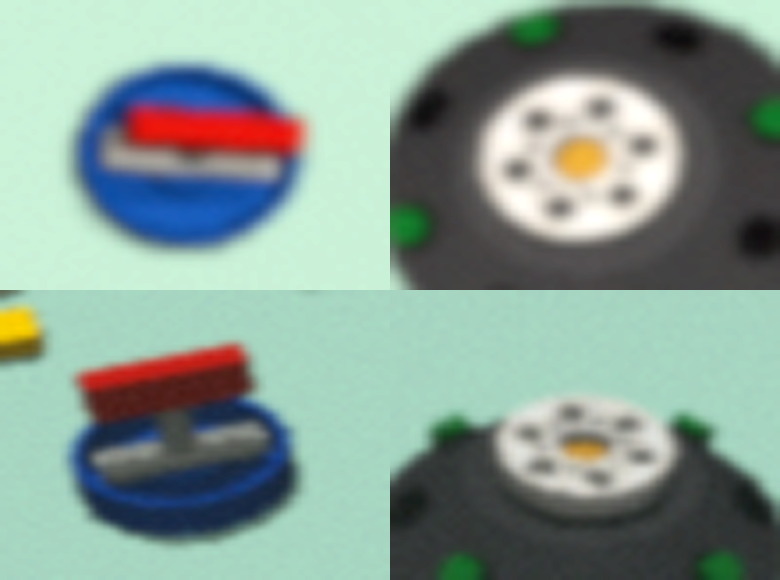

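The crops show the spanner standing in the cup, with its bar nearly along the image columns. The ring is clear in both views, with six dark holes. Next I'll measure the hole centres and the bar axis.

```bash
python3 - <<'E'
from h import *
from scipy.optimize import least_squares
np.set_printoptions(precision=2,suppress=True)
# approx hole positions from crops (col,row in crop px)
def c2i(L,b,ox,oy): return [((x-ox+.5)/390*(b[2]-b[0])+b[0]-.5,(y-oy+.5)/290*(b[3]-b[1])+b[1]-.5) for x,y in L]
T=c2i([(600,107),(643,146),(623,195),(559,207),(516,170),(537,120)],(225,230,275,275),390,0)
S=c2i([(571,413),(627,424),(641,457),(599,477),(542,466),(527,433)],(345,180,400,225),390,290)
H={}
for n,L,w in(('top',T,2.6),('scene',S,2.2)):
    g=cv2.cvtColor(cv2.imread(f"pics/{n}_avg.png"),cv2.COLOR_BGR2GRAY).astype(float); u=8
    out=[]
    for p in L:
        p=np.array(p)
        k=cv2.getRectSubPix(g.astype(np.float32),(5,5),tuple(p.astype(float)))
        k=np.clip(np.median(k)-k,0,None); yy,xx=np.mgrid[-2:3,-2:3]
        d=np.array([(k*xx).sum(),(k*yy).sum()])/k.sum(); out.append(p+np.clip(d,-.5,.5))
    H[n]=np.array(out); print(n,H[n]-np.array(L))
def res(q,n=('top','scene')):
    x,y,z,a=q; r=[]
    for m in n:
        s=1 if True else 0
        w=[onz(m,uv,z)[:2] for uv in H[m]]
        for i,p in enumerate(w):
            v=p-[x,y]; th=np.arctan2(v[1],v[0]); k=round((th-a)/(np.pi/3)); t=a+k*np.pi/3
            r+=list(p-[x+22*np.cos(t),y+22*np.sin(t)])
    return r
for m in H:
    w=np.array([onz(m,uv,85)[:2] for uv in H[m]]);c=w.mean(0);v=w-c;print(m,c,np.hypot(*v.T),np.degrees(np.arctan2(v[:,1],v[:,0]))%60)
w=np.array([onz('top',uv,86)[:2] for uv in H['top']]);c=w.mean(0)
a0=np.angle(np.mean(np.exp(6j*np.arctan2(*(w-c).T[::-1]))))/6
f=least_squares(res,[*c,86,a0]);print('ring',f.x,np.degrees(f.x[3]),'rms',np.sqrt(np.mean(f.fun**2)))
for m in H:
    g=least_squares(lambda q:res([q[0],q[1],f.x[2],q[2]],(m,)),[*c,a0]);print(m,g.x,np.degrees(g.x[2])%60)
# tri of centers
print('tri ring',tri(H['top'].mean(0),H['scene'].mean(0)))
# bar: top face in both views
B={'top':(370,245,420,290),'scene':(205,230,260,285)}
for n in B:
    im=cv2.imread(f"pics/{n}_avg.png").astype(float); x0,y0,x1,y1=B[n]
    R=np.zeros(im.shape[:2]);R[y0:y1,x0:x1]=np.clip(im[y0:y1,x0:x1,2]-np.maximum(im[y0:y1,x0:x1,1],im[y0:y1,x0:x1,0]),0,None)
    if n=='scene': R[R<60]=0
    else: R[R<25]=0
    yy,xx=np.nonzero(R);ww=R[yy,xx];m=np.array([(xx*ww).sum(),(yy*ww).sum()])/ww.sum()
    C=np.cov(np.vstack([xx,yy]),aweights=ww);v=np.linalg.eigh(C)[1][:,1]
    P=[onz(n,m+v*t,76) for t in(-9,0,9)]
    d=P[2]-P[0];print(n,'bar centre px',m,P[1],'yaw',np.degrees(np.arctan2(d[1],d[0]))%180)
E
```

```text
top [[-0.02  0.23]
 [-0.12 -0.09]
 [-0.09 -0.03]
 [ 0.04 -0.  ]
 [ 0.2  -0.05]
 [ 0.19  0.13]]
scene [[ 0.08  0.26]
 [-0.31  0.26]
 [-0.23 -0.32]
 [-0.01  0.27]
 [-0.04  0.03]
 [ 0.46  0.08]]
top [547.49 172.99] [21.8  21.75 21.78 21.8  21.77 21.55] [47.35 47.32 47.24 46.83 47.18 47.  ]
scene [548.65 175.87] [21.01 20.92 21.19 22.29 21.74 21.51] [47.32 46.88 50.24 47.87 46.67 45.75]
ring [548.   174.49  84.85  -0.22] -12.697621806259365 rms 1.1921358898234156
top [547.52 173.02  -0.22] 47.15300838207468
scene [548.48 175.96  -0.22] 47.45384561695298
tri ring [548.09 174.54  84.48]
top bar centre px [397.1  264.94] [ 544.14 -224.78   76.  ] yaw 89.70019889074845
scene bar centre px [227.45 244.4 ] [ 547.86 -223.67   76.  ] yaw 89.11990523392332
```

```bash
cat > go.py <<'E'
# usage: go.py x y z yaw  -> slide, dr in tool frame
import sys; from h import *
from scipy.spatial.transform import Rotation as Ro
s=arm.read_state(); p=np.array(s['position']);R=Ro.from_quat(s['ee_rot'])
yaw=np.degrees(np.arctan2(R.as_matrix()[1,0],R.as_matrix()[0,0]))
np.set_printoptions(precision=2,suppress=True)
print('t',round(s['clock'],2),'pos',p,'yaw',round(yaw,2),'tilt',np.degrees(np.arccos(-R.as_matrix()[2,2])).round(2),'F',np.array(s['contact_force']),'M',np.array(s['wrist_torque']),'w',round(s['gripper_width'],1),'q6',round(s['joints'][5],2))
a=list(map(float,sys.argv[1:]))
for i in range(0,len(a),4):
    x,y,z,w=a[i:i+4]; t=np.radians(w)
    G=Ro.from_matrix(np.array([[np.cos(t),np.sin(t),0],[np.sin(t),-np.cos(t),0],[0,0,-1]]))
    print('slide',R.inv().apply(np.array([x,y,z])-p),'dr',np.degrees((R.inv()*G).as_rotvec())/8)
E
python3 go.py 415 160 230 -60 545 -224 130 -90
```

```text
t 0.6 pos [174.97 599.98 231.32] yaw -16.26 tilt 0.0 F [0.11 0.15 0.07] M [-0.02  0.02  0.  ] w 85.5 q6 -0.26
slide [353.62 355.17   1.31] dr [-0.    0.    5.47]
slide [585.94 687.42 101.3 ] dr [-0.    0.    9.22]
```

Emit:
step_arm:
  motion:
    - {"slide": [44, 44, 0], "dr": [0, 0, 0.7], "jaw": 60}
    - {"slide": [88, 88, 0], "dr": [0, 0, 1.4], "jaw": 60}
    - {"slide": [132, 133, 0], "dr": [0, 0, 2.1], "jaw": 60}
    - {"slide": [177, 177, 0], "dr": [0, 0, 2.8], "jaw": 60}
    - {"slide": [221, 222, 0], "dr": [0, 0, 3.5], "jaw": 60}
    - {"slide": [265, 266, 0], "dr": [0, 0, 4.2], "jaw": 60}
    - {"slide": [309, 311, 0], "dr": [0, 0, 4.9], "jaw": 60}
    - {"slide": [354, 355, 0], "dr": [0, 0, 5.5], "jaw": 60}

```text
clock: 1.6
position: [415.2, 160.0, 231.9]
ee_rot: [0.864, -0.503, 0.0, -0.001]
contact_force: [0.8, 0.5, -0.8]
gripper_width: 59.7
grasp_force: 0.0
```

```bash
python3 go.py 545 -224 130 -90.5
```

```text
t 1.6 pos [415.16 159.99 231.93] yaw -60.38 tilt 0.1 F [ 0.75  0.53 -0.77] M [ 0.08 -0.12  0.03] w 59.7 q6 -0.22
slide [398.01  77.06 101.72] dr [-0.01  0.    3.76]
```

Emit:
step_arm:
  motion:
    - {"slide": [57, 11, 0], "dr": [0, 0, 0.5], "jaw": 60}
    - {"slide": [114, 22, 0], "dr": [0, 0, 1.0], "jaw": 60}
    - {"slide": [171, 33, 15], "dr": [0, 0, 1.5], "jaw": 60}
    - {"slide": [228, 44, 30], "dr": [0, 0, 2.0], "jaw": 60}
    - {"slide": [283, 55, 50], "dr": [0, 0, 2.5], "jaw": 60}
    - {"slide": [336, 65, 70], "dr": [0, 0, 3.0], "jaw": 60}
    - {"slide": [385, 75, 90], "dr": [0, 0, 3.5], "jaw": 60}
    - {"slide": [398, 77, 102], "dr": [0, 0, 3.76], "jaw": 60}

```text
clock: 2.6
position: [545.1, -224.5, 127.7]
ee_rot: [-0.703, 0.711, 0.001, -0.0]
contact_force: [-0.6, -0.5, 0.2]
gripper_width: 59.7
grasp_force: 0.0
```

```bash
python3 go.py 545 -224 44 -90.5; python3 - <<'E'
from h import *
cr=[]
for n,b in(('top',(360,230,430,300)),('scene',(190,190,270,290))):
    im=optics.get_image(n)
    cr.append(cv2.resize(im[b[1]:b[3],b[0]:b[2]],(390,400),interpolation=cv2.INTER_CUBIC))
cv2.imwrite("pics/pre.png",np.clip(1.6*np.hstack(cr).astype(float),0,255).astype(np.uint8))
E
```

```text
t 2.6 pos [ 545.05 -224.49  127.74] yaw -90.62 tilt 0.08 F [-0.56 -0.47  0.17] M [-0.   -0.   -0.01] w 59.7 q6 0.11
slide [-0.49 -0.06 83.74] dr [ 0.01  0.   -0.01]
```

View pics/pre.png

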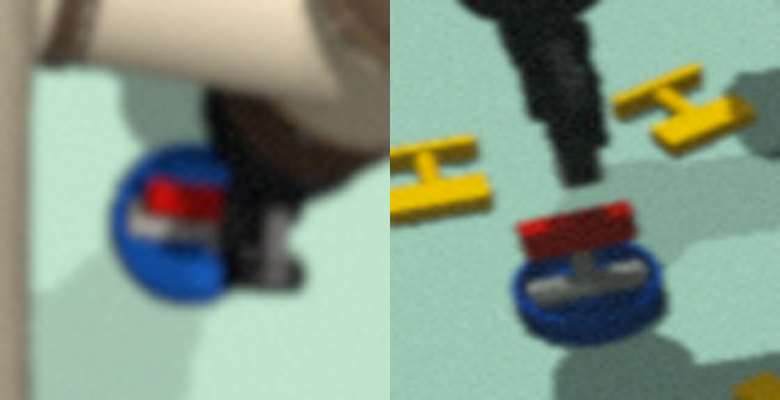

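The gripper (right panel, lower tip about (580,185) in the crop) is straight above the red bar at (578,230). I'll go down and close.

Emit:
step_arm:
  motion:
    - {"slide": [0, 0, 20], "dr": [0, 0, 0], "jaw": 50}
    - {"slide": [0, 0, 40], "dr": [0, 0, 0], "jaw": 50}
    - {"slide": [0, 0, 60], "dr": [0, 0, 0], "jaw": 50}
    - {"slide": [0, 0, 75], "dr": [0, 0, 0], "jaw": 50}
    - {"slide": [0, 0, 83], "dr": [0, 0, 0], "jaw": 50}
    - {"slide": [0, 0, 84], "dr": [0, 0, 0], "jaw": 40}
    - {"slide": [0, 0, 84], "dr": [0, 0, 0], "jaw": 20}
    - {"slide": [0, 0, 84], "dr": [0, 0, 0], "jaw": 8}

```text
clock: 3.7
position: [545.6, -222.1, 46.1]
ee_rot: [-0.705, 0.709, -0.001, 0.0]
contact_force: [-0.8, -0.0, 2.0]
gripper_width: 13.2
grasp_force: 58.7
```

Emit:
step_arm:
  motion:
    - {"slide": [0, 0, 0], "dr": [0, 0, 0], "jaw": 6}
    - {"slide": [0, 0, 0], "dr": [0, 0, 0], "jaw": 6}
    - {"slide": [0, 0, 0], "dr": [0, 0, 0], "jaw": 6}
    - {"slide": [0, 0, 0], "dr": [0, 0, 0], "jaw": 6}
    - {"slide": [0, 0, -3], "dr": [0, 0, 0], "jaw": 6}
    - {"slide": [0, 0, -10], "dr": [0, 0, 0], "jaw": 6}
    - {"slide": [0, 0, -30], "dr": [0, 0, 0], "jaw": 6}
    - {"slide": [0, 0, -60], "dr": [0, 0, 0], "jaw": 6}

```text
clock: 4.7
position: [543.8, -221.8, 104.6]
ee_rot: [-0.705, 0.709, 0.002, -0.001]
contact_force: [0.2, -0.6, -1.5]
gripper_width: 13.2
grasp_force: 58.5
```

```bash
python3 go.py 548 174.5 140 -72.8 480 0 190 -80
```

```text
t 4.7 pos [ 543.81 -221.85  104.62] yaw -90.36 tilt 0.22 F [ 0.17 -0.64 -1.49] M [-0.03 -0.04  0.03] w 13.2 q6 0.11
slide [-396.39   -1.54  -35.08] dr [ 0.03  0.01 -2.2 ]
slide [-221.5    65.54  -84.96] dr [ 0.03  0.01 -1.3 ]
```

Emit:
step_arm:
  motion:
    - {"slide": [-40, 0, -30], "dr": [0, 0, -0.2], "jaw": 6}
    - {"slide": [-95, 0, -50], "dr": [0, 0, -0.5], "jaw": 6}
    - {"slide": [-150, 0, -55], "dr": [0, 0, -0.8], "jaw": 6}
    - {"slide": [-208, 0, -55], "dr": [0, 0, -1.1], "jaw": 6}
    - {"slide": [-266, 0, -55], "dr": [0, 0, -1.4], "jaw": 6}
    - {"slide": [-320, 0, -55], "dr": [0, 0, -1.7], "jaw": 6}
    - {"slide": [-368, -1, -52], "dr": [0, 0, -2.0], "jaw": 6}
    - {"slide": [-396, -1, -45], "dr": [0.03, 0.01, -2.2], "jaw": 6}

```text
clock: 5.7
position: [548.2, 176.3, 150.3]
ee_rot: [0.806, -0.592, 0.002, -0.001]
contact_force: [0.1, -1.2, -2.0]
gripper_width: 13.0
grasp_force: 58.6
```

```bash
python3 go.py 548 174.5 125 -72.8; python3 - <<'E'
from h import *
cr=[]
for n,b in(('top',(215,215,295,295)),('scene',(335,140,415,240))):
    im=img(n,3); cv2.imwrite(f"pics/{n}_ov.png",im)
    cr.append(cv2.resize(im[b[1]:b[3],b[0]:b[2]],(400,500 if n=='scene' else 400),interpolation=cv2.INTER_CUBIC))
cr[0]=cv2.copyMakeBorder(cr[0],0,100,0,0,cv2.BORDER_CONSTANT)
cv2.imwrite("pics/ov.png",np.clip(1.6*np.hstack(cr).astype(float),0,255).astype(np.uint8))
E
```

```text
t 5.7 pos [548.24 176.25 150.3 ] yaw -72.58 tilt 0.27 F [ 0.09 -1.18 -2.01] M [-0.04  0.   -0.02] w 13.0 q6 -0.29
slide [ 1.55  0.87 25.3 ] dr [-0.03 -0.01  0.03]
```

View pics/ov.png

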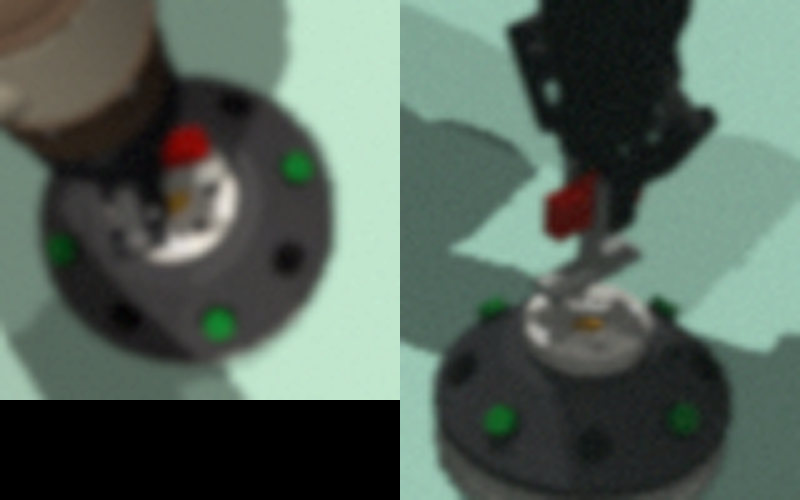

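The spanner (right panel: red bar at (572,205), foot plate from about (540,285) to (637,250)) hangs over the ring (white, about (590,325)). I'll lower it to just above the face and compare from close up.

Emit:
step_arm:
  motion:
    - {"slide": [0.4, 0.2, 5], "dr": [0, 0, 0], "jaw": 6}
    - {"slide": [0.8, 0.4, 10], "dr": [0, 0, 0], "jaw": 6}
    - {"slide": [1.2, 0.6, 15], "dr": [0, 0, 0], "jaw": 6}
    - {"slide": [1.5, 0.9, 18], "dr": [-0.03, 0, 0.03], "jaw": 6}
    - {"slide": [1.5, 0.9, 19], "dr": [-0.03, 0, 0.03], "jaw": 6}
    - {"slide": [1.5, 0.9, 20], "dr": [-0.03, 0, 0.03], "jaw": 6}
    - {"slide": [1.5, 0.9, 20], "dr": [-0.03, 0, 0.03], "jaw": 6}
    - {"slide": [1.5, 0.9, 20], "dr": [-0.03, 0, 0.03], "jaw": 6}

```text
clock: 7.0
position: [548.1, 172.3, 130.5]
ee_rot: [0.804, -0.595, 0.001, 0.001]
contact_force: [0.4, -0.2, -2.2]
gripper_width: 13.1
grasp_force: 58.5
```

```bash
python3 go.py 548 174.5 130 -72.8; python3 - <<'E'
from h import *
n='scene'; im=img(n,6); cv2.imwrite("pics/near_full.png",im)
b=(352,165,402,225); k=13
c=cv2.resize(im[b[1]:b[3],b[0]:b[2]],None,fx=k,fy=10,interpolation=cv2.INTER_CUBIC)
cv2.imwrite("pics/near.png",np.clip(1.8*c.astype(float),0,255).astype(np.uint8))
S=arm.read_state();p=np.array(S['position']);t=np.radians(-72.8);u=np.array([np.cos(t),np.sin(t),0]);v=np.array([-u[1],u[0],0])
print('exp ring c',proj(n,[548,174.5,85]),[((proj(n,[548,174.5,85])+.5-b[:2])*[k,10]).round()])
for a in(-31,31):
  for q in(-9,9):
    for dz in(-31,-23):
        e=proj(n,p+a*u+q*v+[0,0,dz]); print(a,q,dz,((e+.5-b[:2])*[k,10]).round())
E
```

```text
t 7.0 pos [548.14 172.31 130.46] yaw -72.98 tilt 0.11 F [ 0.44 -0.21 -2.23] M [-0.03  0.01 -0.04] w 13.1 q6 -0.29
slide [-2.13 -0.5   0.46] dr [-0.   -0.01 -0.02]
exp ring c [371.42154662 203.67982794] [array([259., 392.])]
-31 -9 -31 [333. 290.]
-31 -9 -23 [335. 267.]
-31 9 -31 [394. 322.]
-31 9 -23 [396. 298.]
31 -9 -31 [111. 382.]
31 -9 -23 [113. 358.]
31 9 -31 [172. 415.]
31 9 -23 [174. 391.]
```

View pics/near.png

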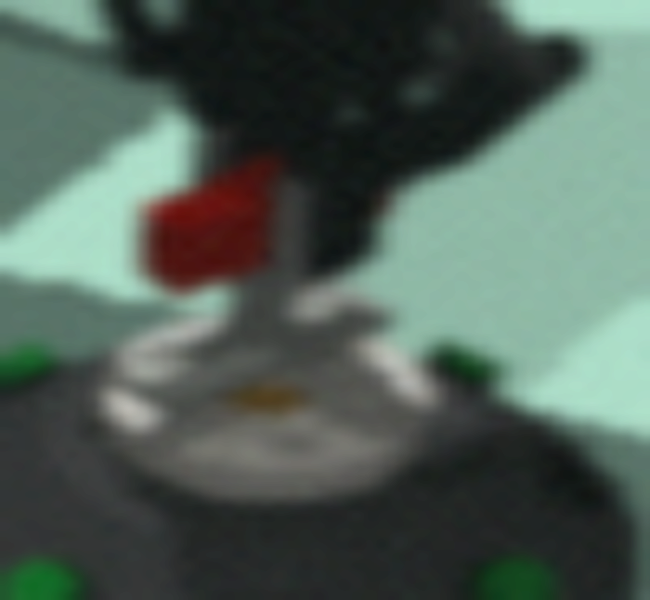

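The foot plate's right end shows at about (388,318), 8 px left of the place predicted for an ungrasped-offset-free spanner. So the spanner sits about 2 mm along the tool's x. I'll shift to suit and go down near the face.

```bash
python3 go.py 547.2 176.6 128 -72.8
```

```text
t 7.3 pos [548.07 172.22 130.36] yaw -72.98 tilt 0.11 F [ 0.6  -0.05 -1.03] M [-0.04  0.01  0.  ] w 13.4 q6 -0.29
slide [-4.44 -0.45  2.35] dr [ 0.   -0.01 -0.02]
```

Emit:
step_arm:
  motion:
    - {"slide": [-1.5, -0.2, 0], "dr": [0, 0, 0], "jaw": 6}
    - {"slide": [-3, -0.3, 0.5], "dr": [0, 0, 0], "jaw": 6}
    - {"slide": [-4.4, -0.4, 1], "dr": [0, 0, 0], "jaw": 6}
    - {"slide": [-4.4, -0.4, 1.5], "dr": [0, 0, 0], "jaw": 6}
    - {"slide": [-4.4, -0.4, 2], "dr": [0, 0, 0], "jaw": 6}
    - {"slide": [-4.4, -0.4, 2.4], "dr": [0, 0, 0], "jaw": 6}
    - {"slide": [-4.4, -0.4, 2.4], "dr": [0, 0, 0], "jaw": 6}
    - {"slide": [-4.4, -0.4, 2.4], "dr": [0, 0, 0], "jaw": 6}

```text
clock: 8.3
position: [547.2, 176.5, 127.9]
ee_rot: [0.804, -0.595, 0.001, 0.001]
contact_force: [0.7, -0.4, -1.5]
gripper_width: 13.5
grasp_force: 58.5
```

Emit:
step_arm:
  motion:
    - {"slide": [0, 0, 0.3], "dr": [0, 0, 0], "jaw": 6}
    - {"slide": [0, 0, 0.6], "dr": [0, 0, 0], "jaw": 6}
    - {"slide": [0, 0, 0.9], "dr": [0, 0, 0], "jaw": 6}
    - {"slide": [0, 0, 1.2], "dr": [0, 0, 0], "jaw": 6}
    - {"slide": [0, 0, 1.4], "dr": [0, 0, 0], "jaw": 6}
    - {"slide": [0, 0, 1.5], "dr": [0, 0, 0], "jaw": 6}
    - {"slide": [0, 0, 1.5], "dr": [0, 0, 0], "jaw": 6}
    - {"slide": [0, 0, 1.5], "dr": [0, 0, 0], "jaw": 6}

```text
clock: 9.3
position: [547.2, 176.5, 126.4]
ee_rot: [0.804, -0.595, 0.001, 0.001]
contact_force: [0.2, 1.1, -1.6]
gripper_width: 12.8
grasp_force: 58.5
```

```bash
python3 go.py 547.2 176.6 125 -72.8
```

```text
t 9.3 pos [547.16 176.55 126.41] yaw -72.98 tilt 0.12 F [ 0.19  1.08 -1.6 ] M [-0.02 -0.03 -0.  ] w 12.8 q6 -0.3
slide [-0.04 -0.05  1.41] dr [ 0.   -0.01 -0.02]
```

Motion is accurate and there is no contact yet. I'll continue down in small steps.

Emit:
step_arm:
  motion:
    - {"slide": [0, 0, 0.2], "dr": [0, 0, 0], "jaw": 6}
    - {"slide": [0, 0, 0.4], "dr": [0, 0, 0], "jaw": 6}
    - {"slide": [0, 0, 0.6], "dr": [0, 0, 0], "jaw": 6}
    - {"slide": [0, 0, 0.8], "dr": [0, 0, 0], "jaw": 6}
    - {"slide": [0, 0, 1.0], "dr": [0, 0, 0], "jaw": 6}
    - {"slide": [0, 0, 1.2], "dr": [0, 0, 0], "jaw": 6}
    - {"slide": [0, 0, 1.2], "dr": [0, 0, 0], "jaw": 6}
    - {"slide": [0, 0, 1.2], "dr": [0, 0, 0], "jaw": 6}

```text
clock: 10.3
position: [547.2, 176.5, 125.2]
ee_rot: [0.804, -0.595, 0.001, 0.001]
contact_force: [0.4, 0.6, -1.5]
gripper_width: 12.9
grasp_force: 58.5
```

```bash
python3 go.py
```

```text
t 10.3 pos [547.18 176.52 125.2 ] yaw -72.98 tilt 0.12 F [ 0.45  0.6  -1.52] M [ 0.01 -0.03  0.05] w 12.9 q6 -0.3
```

Emit:
step_arm:
  motion:
    - {"slide": [0, 0, 0.2], "dr": [0, 0, 0], "jaw": 6}
    - {"slide": [0, 0, 0.4], "dr": [0, 0, 0], "jaw": 6}
    - {"slide": [0, 0, 0.6], "dr": [0, 0, 0], "jaw": 6}
    - {"slide": [0, 0, 0.8], "dr": [0, 0, 0], "jaw": 6}
    - {"slide": [0, 0, 1.0], "dr": [0, 0, 0], "jaw": 6}
    - {"slide": [0, 0, 1.2], "dr": [0, 0, 0], "jaw": 6}
    - {"slide": [0, 0, 1.2], "dr": [0, 0, 0], "jaw": 6}
    - {"slide": [0, 0, 1.2], "dr": [0, 0, 0], "jaw": 6}

```text
clock: 11.3
position: [547.2, 176.5, 124.0]
ee_rot: [0.804, -0.595, 0.001, 0.001]
contact_force: [0.7, -1.2, -1.1]
gripper_width: 12.9
grasp_force: 58.5
```

```bash
python3 go.py
```

```text
t 11.3 pos [547.17 176.54 124.  ] yaw -72.98 tilt 0.12 F [ 0.73 -1.24 -1.11] M [-0.01  0.04  0.02] w 12.9 q6 -0.3
```

Emit:
step_arm:
  motion:
    - {"slide": [0, 0, 0.5], "dr": [0, 0, 0], "jaw": 6}
    - {"slide": [0, 0, 1.0], "dr": [0, 0, 0], "jaw": 6}
    - {"slide": [0, 0, 1.4], "dr": [0, 0, 0], "jaw": 6}
    - {"slide": [0, 0, 1.8], "dr": [0, 0, 0], "jaw": 6}
    - {"slide": [0, 0, 2.2], "dr": [0, 0, 0], "jaw": 6}
    - {"slide": [0, 0, 2.5], "dr": [0, 0, 0], "jaw": 6}
    - {"slide": [0, 0, 2.5], "dr": [0, 0, 0], "jaw": 6}
    - {"slide": [0, 0, 2.5], "dr": [0, 0, 0], "jaw": 6}

```text
clock: 12.3
position: [547.2, 176.5, 121.5]
ee_rot: [0.804, -0.595, 0.001, 0.001]
contact_force: [-0.5, -0.0, -1.4]
gripper_width: 13.4
grasp_force: 58.5
```

```bash
python3 go.py
```

```text
t 12.3 pos [547.2  176.54 121.53] yaw -72.98 tilt 0.11 F [-0.49 -0.05 -1.41] M [0.02 0.03 0.01] w 13.4 q6 -0.3
```

Emit:
step_arm:
  motion:
    - {"slide": [0, 0, 0.3], "dr": [0, 0, 0], "jaw": 6}
    - {"slide": [0, 0, 0.6], "dr": [0, 0, 0], "jaw": 6}
    - {"slide": [0, 0, 0.9], "dr": [0, 0, 0], "jaw": 6}
    - {"slide": [0, 0, 1.2], "dr": [0, 0, 0], "jaw": 6}
    - {"slide": [0, 0, 1.5], "dr": [0, 0, 0], "jaw": 6}
    - {"slide": [0, 0, 1.5], "dr": [0, 0, 0], "jaw": 6}
    - {"slide": [0, 0, 1.5], "dr": [0, 0, 0], "jaw": 6}
    - {"slide": [0, 0, 1.5], "dr": [0, 0, 0], "jaw": 6}

```text
clock: 13.3
position: [547.2, 176.6, 120.0]
ee_rot: [0.804, -0.595, 0.001, 0.001]
contact_force: [-1.3, -0.5, -1.4]
gripper_width: 13.2
grasp_force: 58.5
```

```bash
python3 go.py
```

```text
t 13.3 pos [547.19 176.56 120.02] yaw -72.98 tilt 0.11 F [-1.26 -0.53 -1.36] M [-0.02 -0.03  0.02] w 13.2 q6 -0.3
```

Emit:
step_arm:
  motion:
    - {"slide": [0, 0, 0.2], "dr": [0, 0, 0], "jaw": 6}
    - {"slide": [0, 0, 0.4], "dr": [0, 0, 0], "jaw": 6}
    - {"slide": [0, 0, 0.6], "dr": [0, 0, 0], "jaw": 6}
    - {"slide": [0, 0, 0.8], "dr": [0, 0, 0], "jaw": 6}
    - {"slide": [0, 0, 1.0], "dr": [0, 0, 0], "jaw": 6}
    - {"slide": [0, 0, 1.0], "dr": [0, 0, 0], "jaw": 6}
    - {"slide": [0, 0, 1.0], "dr": [0, 0, 0], "jaw": 6}
    - {"slide": [0, 0, 1.0], "dr": [0, 0, 0], "jaw": 6}

```text
clock: 14.3
position: [547.2, 176.5, 119.0]
ee_rot: [0.804, -0.595, 0.001, 0.001]
contact_force: [0.3, -0.5, -1.8]
gripper_width: 13.0
grasp_force: 58.5
```

```bash
python3 go.py
```

```text
t 14.3 pos [547.17 176.51 119.01] yaw -72.98 tilt 0.12 F [ 0.29 -0.5  -1.82] M [ 0.01  0.01 -0.04] w 13.0 q6 -0.3
```

Emit:
step_arm:
  motion:
    - {"slide": [0, 0, 0.2], "dr": [0, 0, 0], "jaw": 6}
    - {"slide": [0, 0, 0.4], "dr": [0, 0, 0], "jaw": 6}
    - {"slide": [0, 0, 0.6], "dr": [0, 0, 0], "jaw": 6}
    - {"slide": [0, 0, 0.8], "dr": [0, 0, 0], "jaw": 6}
    - {"slide": [0, 0, 0.8], "dr": [0, 0, 0], "jaw": 6}
    - {"slide": [0, 0, 0.8], "dr": [0, 0, 0], "jaw": 6}
    - {"slide": [0, 0, 0.8], "dr": [0, 0, 0], "jaw": 6}
    - {"slide": [0, 0, 0.8], "dr": [0, 0, 0], "jaw": 6}

```text
clock: 15.3
position: [547.2, 176.5, 118.2]
ee_rot: [0.804, -0.595, 0.001, 0.001]
contact_force: [-0.6, -0.2, -2.3]
gripper_width: 13.1
grasp_force: 58.5
```

```bash
python3 go.py
```

```text
t 15.3 pos [547.17 176.54 118.22] yaw -72.98 tilt 0.11 F [-0.64 -0.24 -2.34] M [ 0.02  0.02 -0.01] w 13.1 q6 -0.3
```

Emit:
step_arm:
  motion:
    - {"slide": [0, 0, 0.2], "dr": [0, 0, 0], "jaw": 6}
    - {"slide": [0, 0, 0.4], "dr": [0, 0, 0], "jaw": 6}
    - {"slide": [0, 0, 0.6], "dr": [0, 0, 0], "jaw": 6}
    - {"slide": [0, -0.1, 0.6], "dr": [0, 0, 0.25], "jaw": 6}
    - {"slide": [0, -0.1, 0.6], "dr": [0, 0, 0.5], "jaw": 6}
    - {"slide": [0, -0.2, 0.6], "dr": [0, 0, 0.75], "jaw": 6}
    - {"slide": [0, -0.3, 0.6], "dr": [0, 0, 1.0], "jaw": 6}
    - {"slide": [0, -0.3, 0.6], "dr": [0, 0, 1.0], "jaw": 6}

```text
clock: 16.3
position: [546.9, 176.4, 117.5]
ee_rot: [0.76, -0.65, 0.0, 0.001]
contact_force: [-4.3, -0.1, 2.2]
gripper_width: 12.7
grasp_force: 59.1
```

```bash
python3 go.py
```

```text
t 16.3 pos [546.89 176.45 117.47] yaw -81.02 tilt 0.15 F [-4.29 -0.07  2.17] M [0.15 1.29 0.  ] w 12.7 q6 -0.44
```

Emit:
step_arm:
  motion:
    - {"slide": [0, 0.4, 0], "dr": [0, 0, 0], "jaw": 6}
    - {"slide": [0, 0.6, 0], "dr": [0, 0, 0.3], "jaw": 6}
    - {"slide": [0, 0.5, 0.2], "dr": [0, 0, 0.6], "jaw": 6}
    - {"slide": [0, 0.4, 0.4], "dr": [0, 0, 0.9], "jaw": 6}
    - {"slide": [0, 0.4, 0.6], "dr": [0, 0, 1.2], "jaw": 6}
    - {"slide": [0, 0.3, 0.8], "dr": [0, 0, 1.5], "jaw": 6}
    - {"slide": [0, 0.2, 1.0], "dr": [0, 0, 1.8], "jaw": 6}
    - {"slide": [0, 0.2, 1.0], "dr": [0, 0, 1.8], "jaw": 6}

```text
clock: 17.3
position: [547.4, 176.5, 116.1]
ee_rot: [-0.673, 0.739, -0.001, -0.001]
contact_force: [-1.4, -0.1, -2.4]
gripper_width: 13.4
grasp_force: 58.5
```

```bash
python3 go.py
```

```text
t 17.3 pos [547.44 176.51 116.11] yaw -95.36 tilt 0.12 F [-1.43 -0.1  -2.42] M [0.06 0.31 0.05] w 13.4 q6 -0.69
```

Emit:
step_arm:
  motion:
    - {"slide": [0, 0, 0.2], "dr": [0, 0, 0.3], "jaw": 6}
    - {"slide": [0, -0.1, 0.4], "dr": [0, 0, 0.6], "jaw": 6}
    - {"slide": [0, -0.1, 0.6], "dr": [0, 0, 0.9], "jaw": 6}
    - {"slide": [0, -0.2, 0.8], "dr": [0, 0, 1.2], "jaw": 6}
    - {"slide": [0.1, -0.3, 1.1], "dr": [0, 0, 1.5], "jaw": 6}
    - {"slide": [0.1, -0.4, 1.3], "dr": [0, 0, 1.8], "jaw": 6}
    - {"slide": [0.1, -0.4, 1.4], "dr": [0, 0, 2.0], "jaw": 6}
    - {"slide": [0.1, -0.4, 1.4], "dr": [0, 0, 2.0], "jaw": 6}

```text
clock: 18.3
position: [548.2, 176.5, 115.0]
ee_rot: [-0.564, 0.826, -0.001, 0.0]
contact_force: [1.9, 0.2, -3.9]
gripper_width: 12.9
grasp_force: 58.4
```

```bash
python3 go.py
```

```text
t 18.3 pos [548.19 176.5  114.99] yaw -111.35 tilt 0.13 F [ 1.95  0.18 -3.89] M [-0.2  -0.45  0.09] w 12.9 q6 -0.97
```

Emit:
step_arm:
  motion:
    - {"slide": [0, -0.1, 0.2], "dr": [0, 0, 0.1], "jaw": 6}
    - {"slide": [0, -0.2, 0.4], "dr": [0, 0, 0.2], "jaw": 6}
    - {"slide": [0, -0.3, 0.5], "dr": [0, 0, 0.3], "jaw": 6}
    - {"slide": [0, -0.3, 0.6], "dr": [0, 0, 0.4], "jaw": 6}
    - {"slide": [0, -0.4, 0.7], "dr": [0, 0, 0.5], "jaw": 6}
    - {"slide": [0, -0.4, 0.8], "dr": [0, 0, 0.6], "jaw": 6}
    - {"slide": [0, -0.4, 0.8], "dr": [0, 0, 0.7], "jaw": 6}
    - {"slide": [0, -0.4, 0.8], "dr": [0, 0, 0.7], "jaw": 6}

```text
clock: 19.3
position: [548.3, 176.4, 114.6]
ee_rot: [-0.523, 0.852, -0.001, -0.0]
contact_force: [2.8, -1.7, -3.2]
gripper_width: 13.2
grasp_force: 58.8
```

```bash
python3 go.py; python3 -c "
from h import *
import time
print(np.mean([ (optics.get_image('scene'),arm.read_state()['wrist_torque'])[1] for _ in range(4)],0))"
```

```text
t 19.3 pos [548.34 176.38 114.62] yaw -116.93 tilt 0.13 F [ 2.75 -1.73 -3.16] M [-0.38 -1.    0.59] w 13.2 q6 -1.07
[-0.38277362 -1.02978706  0.62970692]
```

Emit:
step_arm:
  motion:
    - {"slide": [0, -0.2, 0], "dr": [0, 0, -0.3], "jaw": 6}
    - {"slide": [0, -0.4, 0], "dr": [0, 0, -0.5], "jaw": 6}
    - {"slide": [0, -0.4, 0.3], "dr": [0, 0, -0.5], "jaw": 6}
    - {"slide": [0, -0.4, 0.3], "dr": [0, 0, -0.4], "jaw": 6}
    - {"slide": [0, -0.4, 0.3], "dr": [0, 0, -0.3], "jaw": 6}
    - {"slide": [0, -0.4, 0.3], "dr": [0, 0, -0.2], "jaw": 6}
    - {"slide": [0, -0.4, 0.3], "dr": [0, 0, -0.1], "jaw": 6}
    - {"slide": [0, -0.4, 0.3], "dr": [0, 0, -0.1], "jaw": 6}

```text
clock: 20.5
position: [548.4, 176.0, 114.1]
ee_rot: [-0.529, 0.849, -0.001, -0.001]
contact_force: [0.1, -0.9, -2.3]
gripper_width: 13.2
grasp_force: 59.0
```

```bash
python3 go.py
```

```text
t 20.5 pos [548.35 176.02 114.06] yaw -116.14 tilt 0.14 F [ 0.15 -0.85 -2.31] M [-0.26 -0.32  0.51] w 13.2 q6 -1.05
```

Emit:
step_arm:
  motion:
    - {"slide": [0, 0, 0], "dr": [0, 0, -0.25], "jaw": 6}
    - {"slide": [0, 0.1, 0], "dr": [0, 0, -0.5], "jaw": 6}
    - {"slide": [0, 0.1, 0], "dr": [0, 0, -0.5], "jaw": 6}
    - {"slide": [0, 0.1, -1], "dr": [0, 0, -0.5], "jaw": 6}
    - {"slide": [0, 0.1, -3], "dr": [0, 0, -0.5], "jaw": 6}
    - {"slide": [0, 0.1, -5], "dr": [0, 0, -0.5], "jaw": 6}
    - {"slide": [0, 0.1, -8], "dr": [0, 0, -0.5], "jaw": 6}
    - {"slide": [0, 0.1, -11], "dr": [0, 0, -0.5], "jaw": 6}

```text
clock: 21.5
position: [548.3, 176.2, 125.4]
ee_rot: [-0.558, 0.83, -0.001, -0.0]
contact_force: [-0.5, -0.6, -2.6]
gripper_width: 13.0
grasp_force: 58.8
```

```bash
python3 go.py 545.5 -222 150 -90.4
```

```text
t 21.5 pos [548.29 176.21 125.35] yaw -112.18 tilt 0.11 F [-0.51 -0.62 -2.56] M [ 0.01 -0.09 -0.01] w 13.0 q6 -0.98
slide [ 369.83 -147.78  -23.88] dr [-0.01 -0.01 -2.72]
```

Emit:
step_arm:
  motion:
    - {"slide": [0, 0, -15], "dr": [0, 0, -0.1], "jaw": 6}
    - {"slide": [25, -10, -30], "dr": [0, 0, -0.3], "jaw": 6}
    - {"slide": [75, -30, -40], "dr": [0, 0, -0.7], "jaw": 6}
    - {"slide": [130, -52, -42], "dr": [0, 0, -1.1], "jaw": 6}
    - {"slide": [185, -74, -42], "dr": [0, 0, -1.5], "jaw": 6}
    - {"slide": [240, -96, -42], "dr": [0, 0, -1.9], "jaw": 6}
    - {"slide": [295, -118, -40], "dr": [0, 0, -2.3], "jaw": 6}
    - {"slide": [345, -138, -35], "dr": [0, 0, -2.6], "jaw": 6}

```text
clock: 22.5
position: [546.2, -197.5, 162.5]
ee_rot: [-0.699, 0.715, -0.002, 0.0]
contact_force: [0.7, 1.0, -1.7]
gripper_width: 13.3
grasp_force: 59.0
```

```bash
python3 - <<'E'
from h import *
np.set_printoptions(precision=1,suppress=True)
c=[]
for n,b in(('top',(225,230,275,275)),('scene',(345,180,400,225))):
    im=img(n,4); c.append(cv2.resize(im[b[1]:b[3],b[0]:b[2]],(390,290),interpolation=cv2.INTER_CUBIC))
cv2.imwrite("pics/ring_after.png",np.clip(1.6*np.hstack(c).astype(float),0,255).astype(np.uint8))
E
python3 go.py 545.5 -222.1 90 -90.4
```

```text
t 22.9 pos [ 546.16 -194.2   161.42] yaw -91.27 tilt 0.13 F [ 0.32  0.72 -2.18] M [-0.03  0.05 -0.02] w 12.8 q6 0.04
slide [27.77  0.13 71.47] dr [-0.01 -0.01 -0.11]
```

View pics/ring_after.png

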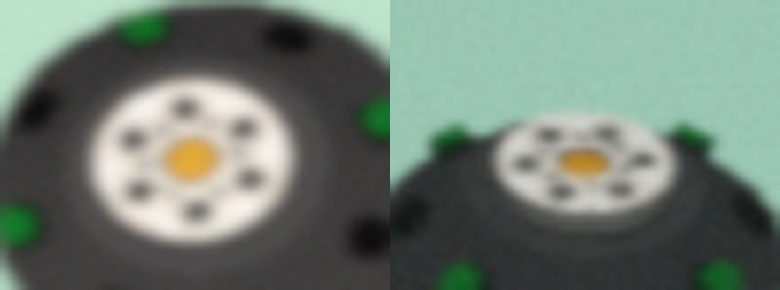

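The left panel shows the holes turned by about 36° clockwise (the upper hole is now at (185,107)). In the right panel the ring lies visibly lower. Both fit the torque rise at the stop. Next I'll put the spanner back.

Emit:
step_arm:
  motion:
    - {"slide": [9, 0, 20], "dr": [0, 0, -0.1], "jaw": 6}
    - {"slide": [18, 0, 40], "dr": [0, 0, -0.1], "jaw": 6}
    - {"slide": [24, 0, 55], "dr": [0, 0, -0.1], "jaw": 6}
    - {"slide": [28, 0.1, 68], "dr": [0, 0, -0.1], "jaw": 6}
    - {"slide": [28, 0.1, 73], "dr": [0, 0, -0.1], "jaw": 6}
    - {"slide": [28, 0.1, 73], "dr": [0, 0, -0.1], "jaw": 6}
    - {"slide": [28, 0.1, 73], "dr": [0, 0, -0.1], "jaw": 6}
    - {"slide": [28, 0.1, 73], "dr": [0, 0, -0.1], "jaw": 6}

```text
clock: 23.9
position: [545.5, -223.4, 88.5]
ee_rot: [-0.704, 0.711, -0.001, -0.0]
contact_force: [0.0, -0.6, -2.1]
gripper_width: 13.0
grasp_force: 59.0
```

```bash
python3 go.py 545.5 -222.1 47.5 -90.4
```

```text
t 23.9 pos [ 545.46 -223.44   88.54] yaw -90.57 tilt 0.16 F [ 0.   -0.55 -2.11] M [-0.04  0.03 -0.01] w 13.0 q6 0.1
slide [-1.43  0.04 41.04] dr [-0.01 -0.02 -0.02]
```

Emit:
step_arm:
  motion:
    - {"slide": [-0.7, 0, 10], "dr": [0, 0, 0], "jaw": 6}
    - {"slide": [-1.4, 0, 20], "dr": [0, 0, 0], "jaw": 6}
    - {"slide": [-1.4, 0, 28], "dr": [0, 0, 0], "jaw": 6}
    - {"slide": [-1.4, 0, 34], "dr": [0, 0, 0], "jaw": 6}
    - {"slide": [-1.4, 0, 38], "dr": [0, 0, 0], "jaw": 6}
    - {"slide": [-1.4, 0, 40], "dr": [0, 0, 0], "jaw": 6}
    - {"slide": [-1.4, 0, 41], "dr": [0, 0, 0], "jaw": 6}
    - {"slide": [-1.4, 0, 41], "dr": [0, 0, 0], "jaw": 6}

```text
clock: 24.9
position: [545.2, -222.2, 47.1]
ee_rot: [-0.704, 0.711, -0.001, -0.0]
contact_force: [-0.2, 0.0, -1.6]
gripper_width: 13.2
grasp_force: 59.0
```

```bash
python3 go.py 545.5 -222.1 46 -90.4
```

```text
t 24.9 pos [ 545.2  -222.19   47.08] yaw -90.58 tilt 0.13 F [-0.25  0.01 -1.61] M [ 0.01 -0.03 -0.02] w 13.2 q6 0.1
slide [-0.09 -0.3   1.08] dr [-0.01 -0.01 -0.02]
```

Emit:
step_arm:
  motion:
    - {"slide": [0, 0, 0.3], "dr": [0, 0, 0], "jaw": 6}
    - {"slide": [0, 0, 0.6], "dr": [0, 0, 0], "jaw": 6}
    - {"slide": [0, 0, 0.9], "dr": [0, 0, 0], "jaw": 6}
    - {"slide": [0, 0, 1.2], "dr": [0, 0, 0], "jaw": 6}
    - {"slide": [0, 0, 1.5], "dr": [0, 0, 0], "jaw": 6}
    - {"slide": [0, 0, 1.8], "dr": [0, 0, 0], "jaw": 6}
    - {"slide": [0, 0, 1.8], "dr": [0, 0, 0], "jaw": 6}
    - {"slide": [0, 0, 1.8], "dr": [0, 0, 0], "jaw": 6}

```text
clock: 25.9
position: [545.2, -222.2, 46.1]
ee_rot: [-0.704, 0.711, -0.001, -0.001]
contact_force: [-2.6, 0.9, 5.1]
gripper_width: 12.9
grasp_force: 60.1
```

```bash
python3 go.py
```

```text
t 25.9 pos [ 545.17 -222.19   46.08] yaw -90.56 tilt 0.14 F [-2.57  0.94  5.11] M [0.43 0.75 0.01] w 12.9 q6 0.1
```

Contact came at the same height as when it was grasped, so I'll release and lift away.

Emit:
step_arm:
  motion:
    - {"slide": [0, 0, -0.4], "dr": [0, 0, 0], "jaw": 14}
    - {"slide": [0, 0, -0.4], "dr": [0, 0, 0], "jaw": 20}
    - {"slide": [0, 0, -0.4], "dr": [0, 0, 0], "jaw": 30}
    - {"slide": [0, 0, -0.4], "dr": [0, 0, 0], "jaw": 45}
    - {"slide": [0, 0, -0.4], "dr": [0, 0, 0], "jaw": 50}
    - {"slide": [0, 0, -15], "dr": [0, 0, 0], "jaw": 50}
    - {"slide": [0, 0, -45], "dr": [0, 0, 0], "jaw": 50}
    - {"slide": [0, 0, -80], "dr": [0, 0, 0], "jaw": 50}

```text
clock: 26.9
position: [545.0, -222.0, 126.6]
ee_rot: [-0.704, 0.711, -0.001, -0.001]
contact_force: [0.3, 0.4, 0.0]
gripper_width: 49.9
grasp_force: 0.0
```

Emit:
step_arm:
  motion:
    - {"slide": [-10, 0, -40], "dr": [0, 0, 0], "jaw": 50}
    - {"slide": [-50, 0, -60], "dr": [0, 0, 0], "jaw": 50}
    - {"slide": [-100, 0, -60], "dr": [0, 0, 0], "jaw": 50}
    - {"slide": [-150, 0, -60], "dr": [0, 0, 0], "jaw": 50}
    - {"slide": [-190, 0, -60], "dr": [0, 0, 0], "jaw": 50}
    - {"slide": [-200, 0, -60], "dr": [0, 0, 0], "jaw": 50}
    - {"slide": [-200, 0, -60], "dr": [0, 0, 0], "jaw": 50}
    - {"slide": [-200, 0, -60], "dr": [0, 0, 0], "jaw": 50}

```text
clock: 27.9
position: [547.0, -22.8, 184.9]
ee_rot: [-0.703, 0.711, -0.001, -0.001]
contact_force: [0.2, -0.5, 0.8]
gripper_width: 50.1
grasp_force: 0.0
```

```bash
python3 go.py; python3 - <<'E'
from h import *
c=[]
for n,b in(('top',(370,245,420,290)),('scene',(205,230,260,285))):
    im=img(n,4); c.append(cv2.resize(im[b[1]:b[3],b[0]:b[2]],(390,300),interpolation=cv2.INTER_CUBIC))
cv2.imwrite("pics/cup_after.png",np.clip(1.6*np.hstack(c).astype(float),0,255).astype(np.uint8))
E
```

```text
t 27.9 pos [547.03 -22.82 184.92] yaw -90.65 tilt 0.12 F [ 0.16 -0.54  0.82] M [-0.04  0.03  0.  ] w 50.1 q6 -0.27
```

View pics/cup_after.png

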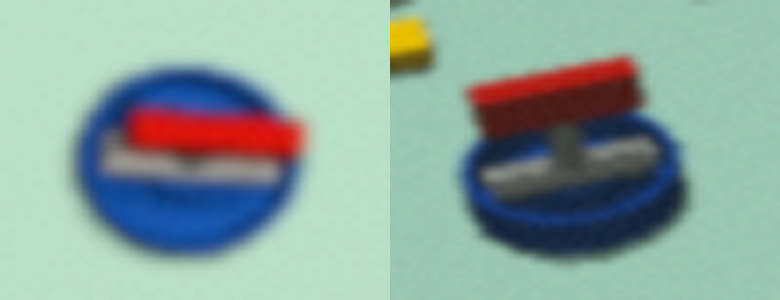

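The spanner stands upright in the cup exactly as at the start (red bar at about (215,132) in the left panel), and the gripper is clear. I'm handing in.

```bash
python3 -c "
from bench import arm
print(arm.job_done())"
```

```text
the job is handed in; nothing more can be done
None
```

I handed the job in at about 28 s, with no verdict returned: the ring was turned clockwise until the torque rose at its stop (about 0.6 N m at the peak, over the 0.4 N m halt mark), and the spanner is back upright in the blue cup, released.

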